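Clamp the sample stage with a lever bolt

TASK

Slide the stage whose foot has a forked slot fully home under the lever bolt of the grey clamping base, its foot flat on the base and in line with it, and let go. With the lever still standing up, screw the bolt clockwise until it is snug, then fold its lever right down flat. Do not tip the stage over, and leave the spare stage and the other things on the bench where they are.

Things in the scene. Friction and masses are not known exactly. Their poses are not given: they have to be found in the camera images.
- stage_grip (a point): Loose aluminium sample stage, about 0.5 kg: an upright block 44 (x) x 30 (y) x 80 mm tall on a flat foot 10 mm thick, 90 mm tall in all; a small round window shows in the block's x faces. This point is the block's centre, 50 mm above the foot's underside. Axes: x along the foot to its forked end, z up.
- stage_slot (a point): Where the bolt's axis lies when the slot is fully home: on the foot's underside, 92 mm ahead (x) of the block's centre. Same axes as stage_grip. The foot is 160 x 64 mm, from 35 mm behind the block's centre to 125 mm ahead of it; its last 41 mm are split along the middle by an open slot 22 mm wide.
- base_bolt (a point): Clamping base fixed to the bench: a grey plate 240 x 100 mm, 16 mm thick, with an upright lever bolt (shank 16 mm thick). This point is on the plate's top face, on the bolt's axis. Axes: z up, x along the plate, which runs from 165 mm behind the bolt (-x: the stage enters here, moving along +x) to 75 mm ahead of it.
- collar_under (a point): Centre of the underside of the bolt's steel collar, 48 mm across and 8 mm thick, which does not turn and presses on the stage's foot. It is 21.8 mm above the plate with the bolt fully backed out, sinks 4 mm per radian of the bolt, and is 9.8 mm above the plate when snug.
- bolt (a joint): Turn of the lever bolt in rad, growing clockwise as seen from above (screwing in). 0: fully backed out; 3.0: snug, where it meets its firm stop with the collar on the stage's foot. It starts between 0 and 0.9. Thread friction is 0.12 N m; it stays where it is left. Bolt, collar and lever sink 4 mm per radian.
- lever_pivot (a point): Axis of the lever's hinge, on the bolt's axis, 34 mm above the collar's underside, between two cheeks 36 mm wide overall. Axes are those of the bolt's head: y is the hinge, x the side to which the lever folds, z up. When snug, x is the base's x: the lever folds away from the stage.
- lever (a joint): Fold of the lever in rad. 0: standing upright (a stop, at the start within 0.12 of it); 1.57: folded flat, level (a stop). Hinge friction is 0.15 N m; it stays where it is left.
- lever_grip (a point): Point in the middle of the steel lever, 70 mm from its hinge. The lever is a flat bar 22 mm wide (its y, along the hinge) and 12 mm thick (its x), with a 16 mm thick rounded end; its end is 97 mm from the hinge. z points along the lever to its end.
- spare_grip (a point): Bystander: spare stage of the same size and look, but with a plain foot without a slot (its x along the foot). The point is the centre of its upright block, 50 mm above the underside. Leave it.
- amber: Bystander: amber bottle, 56 mm across, 130 mm tall; origin at the centre of its underside.
- jar: Bystander: squat white jar, 68 mm across, 75 mm tall; origin at the centre of its underside.
- hammer: Bystander: hammer about 280 mm long, lying along its x.
- stone: Bystander: brick-red whetstone 50 x 150 x 25 mm, long along its y; origin at the centre of its underside.
- foam: Bystander: dark grey block 60 x 170 x 45 mm, long along its y; origin at the centre of its underside.
- stage: The loose sample stage with the forked foot as a whole; origin on its underside, below the centre of the upright block; axes as stage_grip.
There are look-alikes about, which are no part of the job. Leave any yellow look-alike of the stage alone.

How it is judged:
On the way, in this order (a step that is already met when the one before it is completed fails the run):
1. the slotted stage stands home under the bolt's collar, flat on the base, in line with it and released (horizontal distance between stage_slot and base_bolt below 0.008 m and z of stage_slot in the frame of base_bolt between -0.003 and 0.003 m and angle between the x axis of stage_slot and the x axis of base_bolt, either way round below 0.17 rad and angle between stage_slot's own z axis and vertical below 0.06 rad and contact force between the fingers and stage below 0.2 N), for 0.2 s.
2. the bolt is screwed in until snug, its lever still standing up, the stage still home (horizontal distance between stage_slot and base_bolt below 0.008 m and z of stage_slot in the frame of base_bolt between -0.003 and 0.003 m and angle between the x axis of stage_slot and the x axis of base_bolt, either way round below 0.17 rad and angle between stage_slot's own z axis and vertical below 0.06 rad and value of joint bolt above 2.88 rad and value of joint lever below 0.6 rad), for 0.1 s.
3. the lever is folded flat, the bolt still snug, the stage still home (horizontal distance between stage_slot and base_bolt below 0.008 m and z of stage_slot in the frame of base_bolt between -0.003 and 0.003 m and angle between the x axis of stage_slot and the x axis of base_bolt, either way round below 0.17 rad and angle between stage_slot's own z axis and vertical below 0.06 rad and value of joint bolt above 2.88 rad and value of joint lever above 1.45 rad), for 0.2 s.
At the end, for the whole second after the job is handed in: The stage is home under the bolt (slot point within 8 mm of the bolt's axis, foot within 3 mm of the base's face, within 0.17 rad of the base's length, tilted less than 0.06 rad) and at rest, the bolt is snug (above 2.88 of 3.0 rad) and its lever folded flat (above 1.45 of 1.57 rad) (all of step 3 and linear speed of stage below 0.02 m/s); the robot touches nothing.
It fails at once if the stage is tipped over (leaning more than 0.6 rad) (angle between stage_grip's own z axis and vertical above 0.6 rad).
It fails at once if the spare stage or another thing on the bench is moved by more than 30 mm (distance of any of amber, jar, hammer, stone, foam, spare_grip from where it was at the start of the episode above 0.03 m).
It also fails if it takes over 72 s, if anything falls off the work surface, if the arm or the gripper's body presses on something with over 40 N, if the wrist force passes 120 N, or if a joint passes its speed limit or range.

ROBOT

A 7-joint arm with a two-finger parallel gripper is mounted at the origin on the work surface. World frame = base frame: x ahead of the robot, y to its left, z up, the work surface at z = 0. Lengths are in m, angles in rad, forces in N, time in s.
With the tool pointing down it reaches from about 0.35 to 0.9 m from the base axis. Payload 7.2 kg.
Tool frame: the origin (TCP) lies midway between the tips of the shut fingers; the grasp point (between the pads) lies grip_depth behind it (grip_depth is the distance from the TCP to the grasp point, in m); z points along the fingers, x is the direction in which the jaws open and shut, and the axes are right-handed (so a half turn about z gives the same grasp; the last joint's range is limited). The gripper opens to 85 mm and grips with 20 to 120 N. Pads are 22 mm wide; open, the fingers measure 114 mm over their backs; the gripper's body (76 mm by 85 mm) begins 54 mm behind the grasp point. The pads swing forward as they close: fully open they stand 13 mm farther back than shut.
Start: joints at [1.088, 0.411, -0.013, 1.596, 0.006, 1.134, -0.082], TCP at [0.252, -0.572, 0.231] pointing down, gripper open.
Joint ranges: [-2.95, 2.95], [-0.29, 1.99], [-1.47, 1.44], [0.14, 2.54], [-1.03, 4.17], [0.13, 1.85], [-2.86, 2.86]. Speed limits (rad/s): [2.39, 2.39, 3.01, 3.01, 3.14, 3.14, 3.14].

INTERFACE

Orientations are given as [roll, pitch, yaw] about the fixed x, y, z axes, in that order (R = Rz(yaw) Ry(pitch) Rx(roll)).
In Python, from cell import * gives the robot as it stands.
- The arm moves only by the shell command python3 -m crank 'ROWS' [FORCE]. ROWS is JSON, a list of rows, each a list of 7 numbers: the finger opening in mm, from 0 to 85.4, then the shift along the tool's x, y, z as a fraction of full scale, then the turn, a rotation vector about the tool's x, y, z as a fraction of full scale. In form: [[gripper, x, y, z, rx, ry, rz], ...]. A call has exactly 10 rows; each row is the pose to reach, as a shift and turn from the pose commanded when the call began, along the tool's axes at that moment, turning the shorter way round; what a row does not reach only later rows make up. Full scale, the value 1, is 0.6 m for a shift and pi rad for a turn. A row lasts 1/12 s, in which the tool goes at most 41.7 mm and 7.16 degrees, less where a joint would pass 70% of its speed; a pose out of reach is approached as far as the arm can. A call with a number of a shift or a turn outside -1 to 1 is refused whole. A call with a gripper value outside its range is refused whole. The fingers move at their own pace and stop on an object; FORCE is the grip in N (left out, the last holds). Time passes only in rows, so rows that repeat a pose let the fingers close, or fill a call up. It gives the time, the measured TCP pose, the force and the opening at its end, in the units of the state.
- observe(): the state, without advancing time (a new reading comes with each control period).
- snapshot(name): name is "scene" or "top" or "wrist"; returns the picture (480x640x3 uint8, blue, green, red); there is no depth.
- camera_info(name): a dict with "intrinsics" (3x3 intrinsics, pixels), "cam_to_world" (4x4, takes a point from camera to world coordinates); the wrist camera has in their place "T_tool_cam" (4x4, takes a point from camera to tool coordinates, whose origin is the TCP and whose axes are the tool frame's). Camera axes: x right, y down, z forward; pixel columns grow to the right and rows downward; lengths in m; the calibration is good to about 2 mm. A picture is of the moment at which its call begins: read the wrist's pose just before it. camera_info takes no time and is no camera call.
- job_done(): hands the job in, once; it reports no verdict.
The state is a dict: "time": time; "q": joint angles; "dq": joint speeds; "tau": joint torques, N m; "eef_pos": TCP position; "tool_rot": TCP orientation; "ft_force": force on the tool from outside, world axes, zero at the start; "moment": the same for the moment, N m; "opening": finger opening in m.
Only numpy, scipy, OpenCV 4.12 (cv2) and the standard library are available. Lean on these libraries where they do the work, as an engineer would, in place of code of your own. Each camera call takes 0.05 s, during which the arm holds its last target. There are 200 camera calls.

## Working session

There is one attempt and no reset: what is moved stays moved. The work goes in short steps, Python scripts to look and compute and a shell command to move; the robot and the scene stay as the last step left them, time stands still between calls to the robot, and variables do not carry over. Pictures are saved under pics/ and viewed, about 8 in all and at most 12, crops included, and the job is handed in when it is done.

```bash
mkdir -p pics; ls
python3 - <<'E'
from cell import *
import cv2, numpy as np
np.set_printoptions(precision=4,suppress=True)
s=observe(); print(s)
for n in("scene","top","wrist"):
    im=snapshot(n); cv2.imwrite(f"pics/{n}0.png",im)
    print(n,camera_info(n))
E
```

```text
pics
{'time': 0.0, 'q': array([ 1.0878,  0.4119, -0.0127,  1.5971,  0.0056,  1.1343, -0.0822]), 'dq': array([ 0.0005,  0.    , -0.0002, -0.0012,  0.0001,  0.0014, -0.0016]), 'tau': array([ -0.0004, -60.0628,   0.6822, -29.9413,   0.0139,   0.0105,
        -0.    ]), 'eef_pos': array([ 0.2516, -0.5716,  0.2304]), 'tool_rot': array([ 3.1415,  0.0017, -1.156 ]), 'ft_force': array([-0.4326, -0.6911, -0.6002]), 'moment': array([-0.0132, -0.0035,  0.0248]), 'opening': 0.08576563956631018}
scene {'intrinsics': array([[478.0277,   0.    , 323.8988],
       [  0.    , 478.0277, 237.9121],
       [  0.    ,   0.    ,   1.    ]]), 'cam_to_world': array([[-0.0812,  0.7722, -0.6302,  1.2155],
       [ 0.9966,  0.0539, -0.0623,  0.1075],
       [-0.0141, -0.6331, -0.774 ,  0.9519],
       [ 0.    ,  0.    ,  0.    ,  1.    ]])}
top {'intrinsics': array([[439.7488,   0.    , 327.3893],
       [  0.    , 439.7488, 241.4315],
       [  0.    ,   0.    ,   1.    ]]), 'cam_to_world': array([[ 0.0024, -0.9833,  0.1819,  0.3269],
       [-0.9996,  0.0024,  0.0264,  0.0128],
       [-0.0264, -0.1819, -0.983 ,  1.1479],
       [ 0.    ,  0.    ,  0.    ,  1.    ]])}
wrist {'intrinsics': array([[396.206 ,   0.    , 316.8486],
       [  0.    , 396.206 , 237.2959],
       [  0.    ,   0.    ,   1.    ]]), 'T_tool_cam': array([[ 1.    , -0.0015, -0.    , -0.001 ],
       [ 0.0015,  0.9502,  0.3116, -0.0801],
       [-0.0005, -0.3116,  0.9502, -0.143 ],
       [ 0.    ,  0.    ,  0.    ,  1.    ]])}
```

View pics/top0.png

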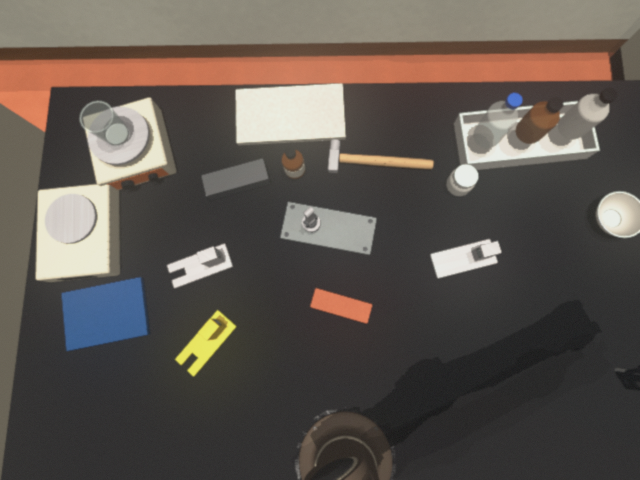

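View pics/scene0.png

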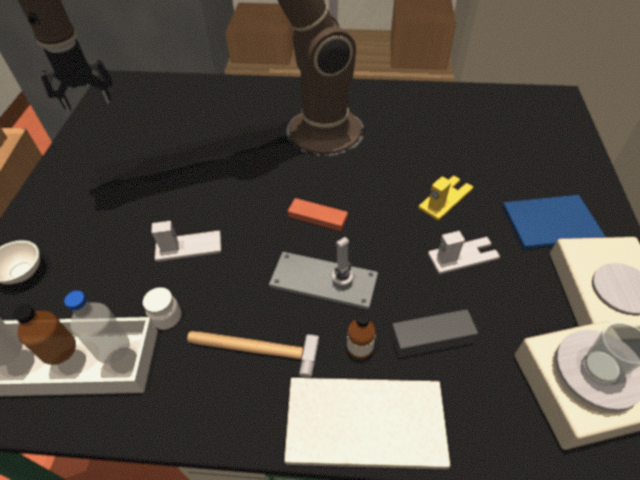

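```bash
cat > h.py <<'E'
from cell import *
import cv2, numpy as np
from scipy.spatial.transform import Rotation as R
np.set_printoptions(precision=4,suppress=True)
def cam(n,s=None):
    c=camera_info(n)
    if n!="wrist": return c["intrinsics"],c["cam_to_world"]
    T=np.eye(4);T[:3,:3]=R.from_euler('xyz',s["tool_rot"]).as_matrix();T[:3,3]=s["eef_pos"]
    return c["intrinsics"],T@c["T_tool_cam"]
def ray(K,T,uv,z):
    d=T[:3,:3]@np.linalg.solve(K,[*uv,1]);o=T[:3,3]
    return o+d*(z-o[2])/d[2]
def proj(K,T,P):
    p=(np.atleast_2d(P)-T[:3,3])@T[:3,:3]; return p[:,:2]/p[:,2:]*[K[0,0],K[1,1]]+K[:2,2]
def pose(s=None):
    s=s or observe(); return s["eef_pos"],R.from_euler('xyz',s["tool_rot"])
def delta(pos,rpy):
    """shift/turn fractions from measured pose to pos,rpy"""
    p,r=pose(); g=R.from_euler('xyz',rpy)
    return r.inv().apply(np.array(pos)-p)/.6,(r.inv()*g).as_rotvec()/np.pi
E
python3 - <<'E'
from h import *
K,T=cam("top")
for uv in [(168,268),(173,287),(232,265),(226,246)]: print("stage foot",ray(K,T,uv,.01))
for uv in [(289,203),(281,239),(376,219),(371,253)]: print("plate",ray(K,T,uv,.016))
print("yellow", ray(K,T,(205,343),.01))
print("block top",ray(K,T,(207,256),.09)); print("bolt collar top",ray(K,T,(313,228),.045),"lever top",ray(K,T,(310,212),.16))
im=cv2.imread("pics/top0.png");sc=cv2.imread("pics/scene0.png")
a=cv2.resize(im[190:300,160:390],None,fx=3.4,fy=3.4,interpolation=2)
b=cv2.resize(sc[220:310,260:510],None,fx=782/250,fy=782/250*.8,interpolation=2)
cv2.imwrite("pics/z1.png",np.vstack([a,b[:225]]))
# views to aim: camera above midpoint
for pos,yaw in [((0.40,.16,.33),-0.1)]: print(delta(pos,(np.pi,0,yaw)))
E
```

```text
stage foot [0.4674 0.4623 0.01  ]
stage foot [0.4176 0.4457 0.01  ]
stage foot [0.4752 0.2934 0.01  ]
stage foot [0.5258 0.3114 0.01  ]
plate [0.6408 0.1459 0.016 ]
plate [0.5431 0.1652 0.016 ]
plate [ 0.5961 -0.0848  0.016 ]
plate [ 0.5054 -0.0703  0.016 ]
yellow [0.2755 0.354  0.01  ]
block top [0.487  0.3362 0.09  ]
bolt collar top [0.5661 0.0795 0.045 ] lever top [0.5791 0.0798 0.16  ]
(array([-1.0166, -0.7176, -0.1644]), array([-0.0002,  0.0004, -0.3361]))
```

View pics/z1.png

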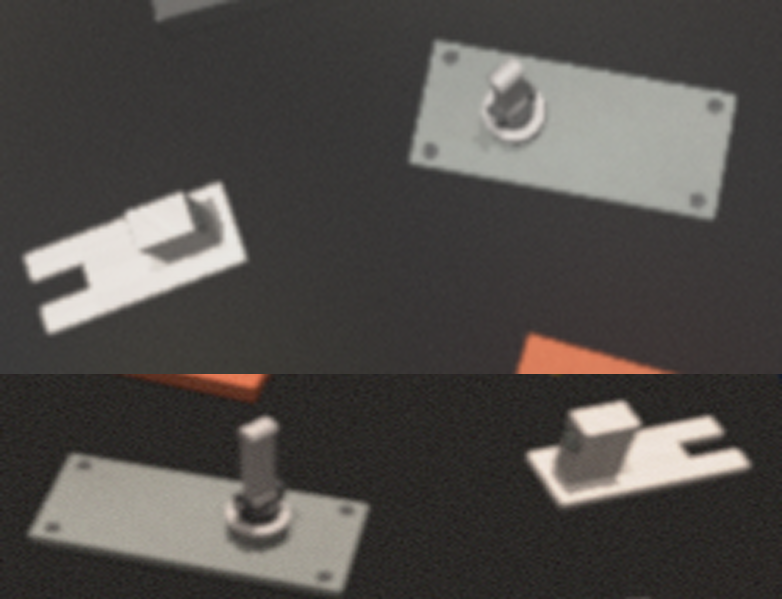

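Run:
```python
from h import *
print(delta((.42,-.1,.33),(np.pi,0,-.4)))
```

```text
(array([-0.6066, -0.5735, -0.1649]), array([-0.0001,  0.0004, -0.2406]))
```

```bash
python3 -m crank '[[85,-0.05,-0.05,-0.06,0,0,-0.03],[85,-0.12,-0.11,-0.12,0,0,-0.06],[85,-0.18,-0.17,-0.165,0,0,-0.09],[85,-0.24,-0.23,-0.165,0,0,-0.12],[85,-0.3,-0.29,-0.165,0,0,-0.15],[85,-0.36,-0.34,-0.165,0,0,-0.18],[85,-0.42,-0.4,-0.165,0,0,-0.2],[85,-0.48,-0.46,-0.165,0,0,-0.22],[85,-0.55,-0.52,-0.165,0,0,-0.24],[85,-0.605,-0.575,-0.165,0,0,-0.24]]'
python3 - <<'E'
from h import *
print(observe()["q"]);print(delta((.50,.30,.30),(np.pi,0,.365)))
E
```

```text
time: 0.98
eef_pos: [0.3844, -0.2017, 0.329]
tool_rot: [3.141, -0.0, -0.398]
ft_force: [1.2, -0.2, 0.1]
opening: 0.0853
[ 0.7495  0.0222 -0.3812  1.8598  0.0092  1.2608 -0.0326]
(array([-0.1467, -0.8454,  0.0478]), array([ 0.0002, -0.0001, -0.2429]))
```

```bash
python3 -m crank '[[85,-0.01,-0.065,0.02,0,0,-0.03],[85,-0.02,-0.13,0.02,0,0,-0.06],[85,-0.03,-0.195,0.02,0,0,-0.09],[85,-0.05,-0.26,0.02,0,0,-0.12],[85,-0.06,-0.33,0.02,0,0,-0.15],[85,-0.07,-0.4,0.02,0,0,-0.18],[85,-0.08,-0.46,0.02,0,0,-0.21],[85,-0.1,-0.53,0.02,0,0,-0.24],[85,-0.11,-0.6,0.02,0,0,-0.24],[85,-0.12,-0.66,0.02,0,0,-0.24]]'
python3 - <<'E'
from h import *
print(observe()["q"]);print(delta((.50,.30,.31),(np.pi,0,.365)))
s=observe();im=snapshot("wrist");cv2.imwrite("pics/w1.png",im);np.save("w1.npy",s,allow_pickle=True)
K,T=cam("wrist",s);d=np.array([-.357,.934]);n=np.array([-.934,-.357]);c=np.array([.488,.335])
print(proj(K,T,[[*(c+a*d+b*n),z] for a,b,z in [(125,32,10),(125,-32,10),(-35,-32,10),(22,15,90),(22,-15,90)] for a,b,z in [(a/1e3,b/1e3,z/1e3)]]))
E
```

```text
time: 1.82
eef_pos: [0.4731, 0.191, 0.3169]
tool_rot: [3.141, -0.0, 0.352]
ft_force: [0.8, -1.0, 0.0]
opening: 0.0852
[ 0.1909  0.2334 -0.7944  1.7076  0.1738  1.2728 -0.289 ]
(array([ 0.1048, -0.1551,  0.0115]), array([ 0.0001, -0.0001, -0.0041]))
[[348.3357 -87.0811]
 [416.3535 -88.2413]
 [406.7499  92.6315]
 [374.8277  17.1884]
 [410.9613  16.6098]]
```

View pics/w1.png

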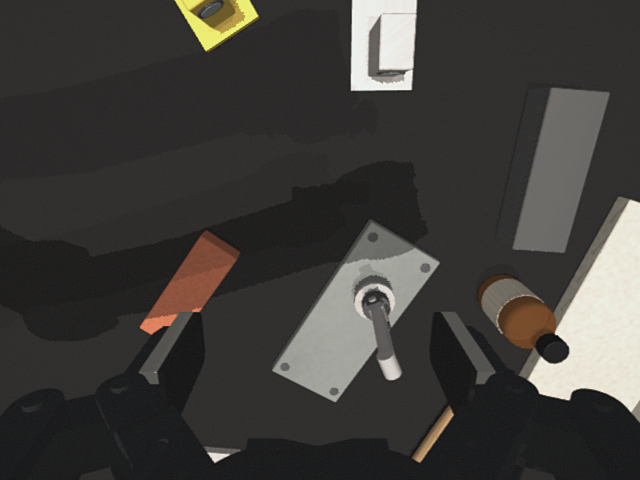

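Run:
```python
from h import *
s=np.load("w1.npy",allow_pickle=True).item();K,T=cam("wrist",s)
C=np.array([ray(K,T,u,.016)[:2] for u in [(371,220),(440,264),(336,402),(273,371)]])
print(C, [np.linalg.norm(C[i]-C[i-1]) for i in range(4)])
x=(C[0]+C[1]-C[2]-C[3]);a=np.arctan2(x[1],x[0]);c=C.mean(0);print("base yaw",a,"bolt",c+.045*np.array([np.cos(a),np.sin(a)]))
print("collar ctr",ray(K,T,(374,299),.043), "lever tip",ray(K,T,(390,368),.165),"holes dark")
for u in [(351,90),(411,90)]: print(ray(K,T,u,.01))
# edge refine of plate: mask
im=cv2.imread("pics/w1.png");
```

```text
[[ 0.5473  0.1715]
 [ 0.6466  0.1492]
 [ 0.6014 -0.0834]
 [ 0.5049 -0.0652]] [np.float64(0.24051108526324105), np.float64(0.10177438363716157), np.float64(0.236928578660706), np.float64(0.09810654242830251)]
base yaw 1.386351768292351 bolt [0.5833 0.0873]
collar ctr [0.5811 0.0901 0.043 ] lever tip [0.5804 0.0845 0.165 ] holes dark
[0.4735 0.2957 0.01  ]
[0.5336 0.3177 0.01  ]
```

```bash
python3 -m crank '[[85,0.02,-0.05,0.01,0,0,0],[85,0.04,-0.09,0.01,0,0,-0.004],[85,0.06,-0.12,0.01,0,0,-0.004],[85,0.08,-0.14,0.01,0,0,-0.004],[85,0.1,-0.15,0.01,0,0,-0.004],[85,0.1,-0.16,0.01,0,0,-0.004],[85,0.1,-0.16,0.01,0,0,-0.004],[85,0.1,-0.16,0.01,0,0,-0.004],[85,0.1,-0.16,0.01,0,0,-0.004],[85,0.1,-0.16,0.01,0,0,-0.004]]'
python3 - <<'E'
from h import *
s=observe();im=snapshot("wrist");cv2.imwrite("pics/w2.png",im);np.save("w2.npy",s,allow_pickle=True);print(s["q"])
E
```

```text
time: 2.7
eef_pos: [0.4963, 0.2988, 0.311]
tool_rot: [3.141, -0.0, 0.364]
ft_force: [0.8, 0.7, -0.3]
opening: 0.085
[-0.0338  0.3816 -0.7999  1.5598  0.2802  1.3191 -0.5044]
```

View pics/w2.png

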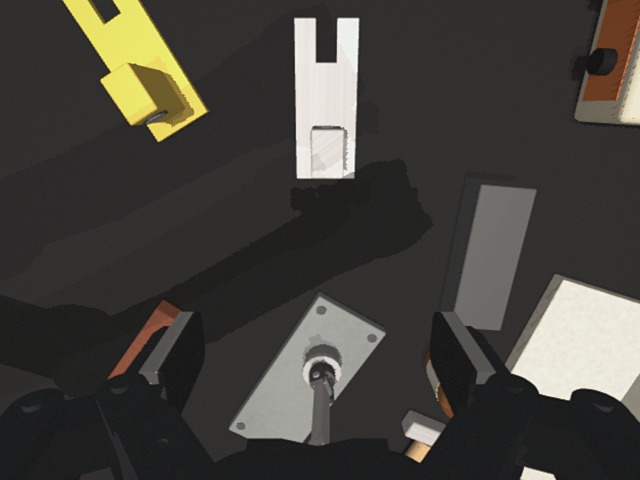

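Run:
```python
from h import *
s=np.load("w2.npy",allow_pickle=True).item();K,T=cam("wrist",s)
im=cv2.imread("pics/w2.png");m=(im.min(2)>150).astype(np.uint8);m[:,:280]=0;m[:,375:]=0;m[190:]=0
c=max(cv2.findContours(m,0,2)[0],key=cv2.contourArea)[:,0]
P=np.array([ray(K,T,u,.01)[:2] for u in c.astype(float)]).astype(np.float32)
r=cv2.minAreaRect(P);print(r);B=cv2.boxPoints(r);print(B)
# rear/front mids
o=B[np.argsort(B[:,1])];rear=o[:2].mean(0);fr=o[2:].mean(0);d=(fr-rear)/np.linalg.norm(fr-rear);print("yaw",np.arctan2(d[1],d[0]),"len",np.linalg.norm(fr-rear))
f=(fr+rear)/2-.045*d;print("block",f)
y=np.arctan2(-d[0],d[1]);print("tool yaw",y);print(delta((*f,.16),(np.pi,0,y)))
print(camera_info("wrist").keys()); import cell; print([a for a in dir(cell) if 'grip' in a.lower()], getattr(cell,'grip_depth',None))
# plate again
for u in [(319,294),(385,330)]: print(ray(K,T,u,.016))
print("collar",ray(K,T,(323,368),.043))
```

```text
((0.47466275095939636, 0.38220834732055664), (0.06456805020570755, 0.15910376608371735), 20.688030242919922)
[[0.4164 0.4452]
 [0.4726 0.2964]
 [0.533  0.3192]
 [0.4768 0.468 ]]
yaw 1.9318705 len 0.15910377
block [0.4906 0.3401]
tool yaw 0.36107418
(array([ 0.0153, -0.0679,  0.2517]), array([ 0.0002, -0.0001,  0.0008]))
dict_keys(['intrinsics', 'T_tool_cam'])
['grip_depth'] 0.0187
[0.547  0.1725 0.016 ]
[0.6426 0.1551 0.016 ]
collar [0.5823 0.0931 0.043 ]
```

```bash
python3 -m crank '[[85,0.006,-0.034,0.05,0,0,0.001],[85,0.015,-0.068,0.1,0,0,0.001],[85,0.015,-0.068,0.16,0,0,0.001],[85,0.015,-0.068,0.22,0,0,0.001],[85,0.015,-0.068,0.28,0,0,0.001],[85,0.015,-0.068,0.34,0,0,0.001],[85,0.015,-0.068,0.39,0,0,0.001],[85,0.015,-0.068,0.43,0,0,0.001],[85,0.015,-0.068,0.455,0,0,0.001],[85,0.015,-0.068,0.455,0,0,0.001]]' && python3 -m crank '[[60,0,0,0,0,0,0],[40,0,0,0,0,0,0],[28,0,0,0,0,0,0],[20,0,0,0,0,0,0],[20,0,0,0,0,0,0],[20,0,0,0,0,0,0],[20,0,0,0,0,0,0],[20,0,0,0,0,0,0],[20,0,0,0,0,0,0],[20,0,0,0,0,0,0]]' 60
python3 - <<'E'
from h import *
s=observe();im=snapshot("wrist");cv2.imwrite("pics/w3.png",im);np.save("w3.npy",s,allow_pickle=True);print(s["q"])
E
```

```text
time: 3.58
eef_pos: [0.4889, 0.3392, 0.0349]
tool_rot: [3.14, 0.005, 0.361]
ft_force: [-1.1, -0.1, 0.5]
opening: 0.085
time: 4.42
eef_pos: [0.4908, 0.3414, 0.0392]
tool_rot: [-3.142, -0.002, 0.361]
ft_force: [-1.0, -0.7, 5.1]
opening: 0.0296
[-0.223   0.6858 -0.655   1.7971  0.5432  0.8445 -0.7786]
```

View pics/w3.png

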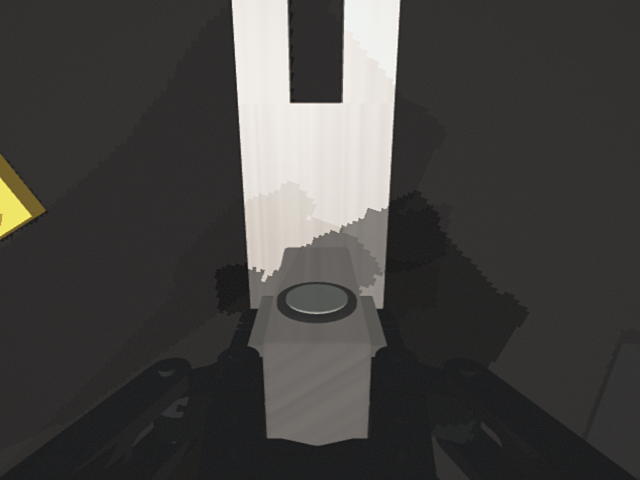

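Run:
```python
from h import *
s=np.load("w3.npy",allow_pickle=True).item();K,T=cam("wrist",s);p,r=pose(s)
for u in [(290,102),(342,102)]: print(u,r.inv().apply(ray(K,T,u,.011)-p))
b=np.array([np.cos(1.39),np.sin(1.39)]);t=np.array([.5822,.0894])-.185*b;print(t)
print(delta((*t,.26),(np.pi,0,-.18)))
```

```text
(290, 102) [-0.011  -0.083   0.0282]
(342, 102) [ 0.0103 -0.083   0.0283]
[ 0.5489 -0.0926]
(array([-0.1643,  0.7109, -0.3683]), array([-0.0002, -0.0006,  0.1723]))
```

```bash
python3 -m crank '[[20,0,0,-0.01,0,0,0],[20,0,0,-0.05,0,0,0],[20,0,0,-0.1,0,0,0],[20,0,0,-0.16,0,0,0],[20,0,0,-0.22,0,0,0],[20,0,0,-0.28,0,0,0],[20,-0.01,0.02,-0.33,0,0,0.01],[20,-0.02,0.05,-0.37,0,0,0.02],[20,-0.03,0.09,-0.38,0,0,0.03],[20,-0.04,0.13,-0.38,0,0,0.04]]'
python3 - <<'E'
from h import *
b=np.array([np.cos(1.39),np.sin(1.39)]);t=np.array([.5822,.0894])-.185*b
print(delta((*t,.26),(np.pi,0,-.18)))
E
```

```text
time: 5.3
eef_pos: [0.4954, 0.2599, 0.2687]
tool_rot: [-3.141, -0.004, 0.236]
ft_force: [1.4, -0.6, -4.6]
opening: 0.0292
(array([-0.0506,  0.592 ,  0.0139]), array([-0.0005, -0.0012,  0.1324]))
```

```bash
python3 -m crank '[[20,0,0.05,0,0,0,0.02],[20,-0.01,0.11,0,0,0,0.04],[20,-0.01,0.17,0,0,0,0.06],[20,-0.02,0.23,0,0,0,0.08],[20,-0.03,0.29,0,0,0,0.1],[20,-0.03,0.35,0,0,0,0.115],[20,-0.04,0.41,0,0,0,0.13],[20,-0.05,0.47,0,0,0,0.132],[20,-0.05,0.53,0,0,0,0.132],[20,-0.05,0.59,0,0,0,0.132]]'
python3 - <<'E'
from h import *
b=np.array([np.cos(1.39),np.sin(1.39)]);t=np.array([.5822,.0894])-.185*b
print(delta((*t,.12),(np.pi,0,-.18)))
E
```

```text
time: 6.13
eef_pos: [0.548, -0.0934, 0.2661]
tool_rot: [3.141, 0.0, -0.179]
ft_force: [0.8, 0.2, -4.7]
opening: 0.0289
(array([ 0.0014, -0.0017,  0.2436]), array([0.0002, 0.0001, 0.0004]))
```

```bash
python3 -m crank '[[20,0,0,0.05,0,0,0],[20,0.001,-0.001,0.11,0,0,0],[20,0.001,-0.001,0.17,0,0,0],[20,0.001,-0.001,0.23,0,0,0],[20,0.001,-0.001,0.28,0,0,0],[20,0.001,-0.001,0.31,0,0,0],[20,0.001,-0.001,0.33,0,0,0],[20,0.001,-0.001,0.34,0,0,0],[20,0.001,-0.001,0.34,0,0,0],[20,0.001,-0.001,0.34,0,0,0]]'
python3 - <<'E'
from h import *
s=observe();im=snapshot("wrist");cv2.imwrite("pics/w4.png",im);np.save("w4.npy",s,allow_pickle=True)
E
```

```text
time: 6.97
eef_pos: [0.5502, -0.0911, 0.0628]
tool_rot: [-3.142, -0.001, -0.179]
ft_force: [-0.1, 0.1, -4.1]
opening: 0.0296
```

View pics/w4.png

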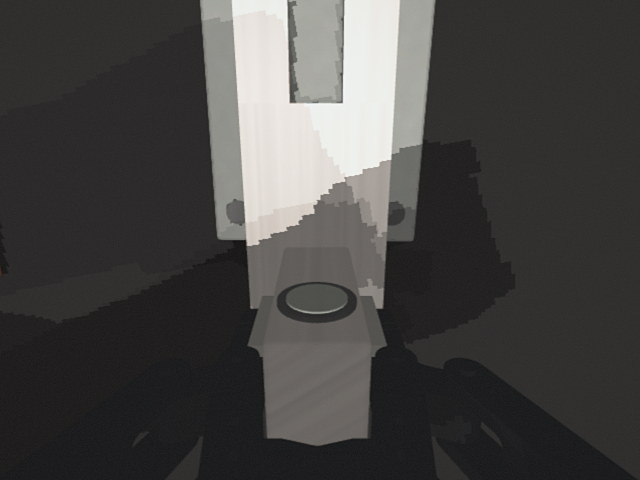

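Run:
```python
from h import *
s=np.load("w4.npy",allow_pickle=True).item();K,T=cam("wrist",s);p,r=pose(s)
im=cv2.cvtColor(cv2.imread("pics/w4.png"),6).astype(float)
def edge(row,lo,hi,sign):
    g=np.diff(cv2.GaussianBlur(im,(5,5),1)[row,lo:hi])*sign; return lo+np.argmax(g)+.5
for row in (10,60,110,160,200):
    l=edge(row,195,225,1);rr=edge(row,405,440,-1)
    A=r.inv().apply(ray(K,T,(l,row),.016)-p)*1e3;B=r.inv().apply(ray(K,T,(rr,row),.016)-p)*1e3
    print(row,l,rr,A[:2],B[:2],"mid",(A+B)[:2]/2)
for u in (228,405): 
    g=np.diff(im[225:260,u]);v=225+np.argmin(g)+.5
    print("rear",u,v,r.inv().apply(ray(K,T,(u,v),.016)-p)*1e3)
```

```text
10 200.5 433.5 [ -49.7081 -120.0541] [  49.1111 -119.9417] mid [  -0.2985 -119.9979]
60 203.5 429.5 [ -50.2003 -100.6021] [  49.1121 -100.4734] mid [  -0.5441 -100.5377]
110 207.5 424.5 [-50.2738 -79.6916] [ 48.6569 -79.5465] mid [ -0.8084 -79.619 ]
160 211.5 420.5 [-50.353  -57.1528] [ 48.6403 -56.9893] mid [ -0.8563 -57.0711]
200 214.5 416.5 [-50.5187 -37.8177] [ 48.2347 -37.639 ] mid [ -1.142  -37.7283]
rear 228 239.5 [-45.3767 -17.4537  46.6995]
rear 405 240.5 [ 44.0289 -16.744   46.8091]
```

```bash
python3 -m crank '[[20,0.001,-0.01,0.008,0,0,0],[20,0.001,-0.025,0.008,0,0,0],[20,0.001,-0.04,0.008,0,0,0],[20,0.001,-0.06,0.008,0,0,0],[20,0.001,-0.08,0.008,0,0,0],[20,0.001,-0.1,0.008,0,0,0],[20,0.001,-0.12,0.008,0,0,0],[20,0.001,-0.135,0.008,0,0,0],[20,0.001,-0.145,0.008,0,0,0],[20,0.001,-0.145,0.008,0,0,0]]'
python3 - <<'E'
from h import *
s=observe();im=snapshot("wrist");cv2.imwrite("pics/w5.png",im);np.save("w5.npy",s,allow_pickle=True);print(s["eef_pos"],s["ft_force"])
E
```

```text
time: 7.85
eef_pos: [0.5659, -0.0034, 0.0571]
tool_rot: [-3.141, -0.0, -0.177]
ft_force: [0.7, 0.7, -4.6]
opening: 0.0293
[ 0.5659 -0.0034  0.0571] [ 0.657   0.6638 -4.5644]
```

View pics/w5.png

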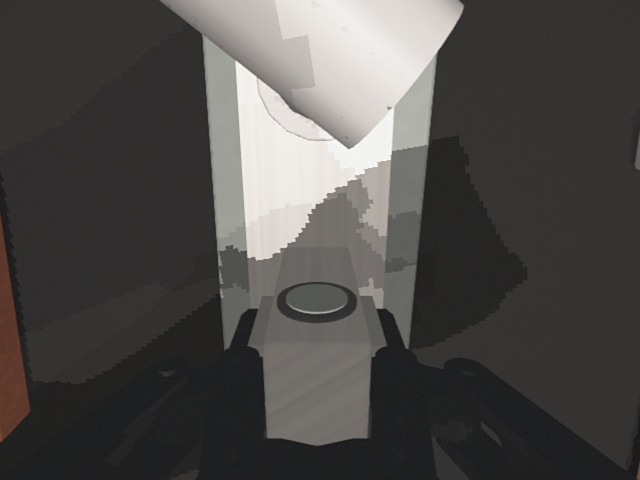

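```bash
python3 -m crank '[[20,0,0,0.002,0,0,0],[20,0,0,0.003,0,0,0],[20,0,-0.001,0.003,0,0,0],[20,0,-0.002,0.003,0,0,0],[20,0,-0.003,0.003,0,0,0],[20,0,-0.004,0.003,0,0,0],[20,0,-0.004,0.003,0,0,0],[20,0,-0.004,0.003,0,0,0],[20,0,-0.004,0.003,0,0,0],[20,0,-0.004,0.003,0,0,0]]'
```

```text
time: 8.73
eef_pos: [0.5663, -0.0034, 0.0553]
tool_rot: [3.142, -0.001, -0.179]
ft_force: [-0.7, -2.3, -0.2]
opening: 0.0294
```

```bash
python3 -m crank '[[20,0,-0.001,0,0,0,0],[20,0,-0.002,0,0,0,0],[20,0,-0.003,0,0,0,0],[20,0,-0.004,0,0,0,0],[20,0,-0.004,0,0,0,0],[20,0,-0.004,0,0,0,0],[20,0,-0.004,0,0,0,0],[20,0,-0.004,0,0,0,0],[20,0,-0.004,0,0,0,0],[20,0,-0.004,0,0,0,0]]'
```

```text
time: 9.57
eef_pos: [0.5664, -0.0015, 0.0553]
tool_rot: [3.141, -0.0, -0.179]
ft_force: [-2.0, -5.0, 2.4]
opening: 0.0292
```

```bash
python3 -m crank '[[20,0,-0.001,0,0,0,0],[20,0,-0.002,0,0,0,0],[20,0,-0.003,0,0,0,0],[20,0,-0.004,0,0,0,0],[20,0,-0.004,0,0,0,0],[20,0,-0.004,0,0,0,0],[20,0,-0.004,0,0,0,0],[20,0,-0.004,0,0,0,0],[20,0,-0.004,0,0,0,0],[20,0,-0.004,0,0,0,0]]'
```

```text
time: 10.4
eef_pos: [0.5664, -0.0013, 0.0554]
tool_rot: [3.138, 0.001, -0.181]
ft_force: [-3.0, -10.3, 5.6]
opening: 0.0292
```

```bash
python3 -m crank '[[20,0,0.004,0,0,0,0],[20,0,0.005,0,0,0,0],[30,0,0.005,0,0,0,0],[40,0,0.005,0,0,0,0],[50,0,0.005,0,0,0,0],[60,0,0.005,0,0,0,0],[70,0,0.005,0,0,0,0],[75,0,0.005,0,0,0,0],[75,0,0.005,0,0,0,0],[75,0,0.005,0,0,0,0]]' && python3 -m crank '[[75,0,0.005,-0.03,0,0,0],[75,0,0.005,-0.08,0,0,0],[75,0,0.01,-0.14,0,0,0],[75,0,0.04,-0.2,0,0,0],[75,0,0.08,-0.26,0,0,0],[75,0,0.12,-0.32,0,0,0],[75,0,0.16,-0.37,0,0,0],[75,0,0.16,-0.4,0,0,0],[75,0,0.16,-0.4,0,0,0],[75,0,0.16,-0.4,0,0,0]]'
python3 - <<'E'
from h import *
s=observe();im=snapshot("wrist");cv2.imwrite("pics/w6.png",im);np.save("w6.npy",s,allow_pickle=True);print(s["q"])
cv2.imwrite("pics/s6.png",snapshot("scene"));cv2.imwrite("pics/t6.png",snapshot("top"))
a=cv2.imread("pics/s6.png")[180:330,250:410];cv2.imwrite("pics/v6.png",np.hstack([cv2.resize(im[:,120:520],(400,480)),cv2.resize(a,None,fx=2.5,fy=2.5,interpolation=2)[:375].repeat(1,0) if 0 else cv2.resize(a,(400,480),interpolation=2)]))
E
```

```text
time: 11.23
eef_pos: [0.5664, -0.0014, 0.0552]
tool_rot: [-3.142, -0.0, -0.179]
ft_force: [0.1, -0.3, 0.1]
opening: 0.0746
time: 12.07
eef_pos: [0.5496, -0.0961, 0.2962]
tool_rot: [3.142, -0.002, -0.18]
ft_force: [0.0, 0.2, 0.4]
opening: 0.0748
[ 0.518   0.2958 -0.545   1.6458  0.1609  1.2425 -0.2391]
```

View pics/v6.png

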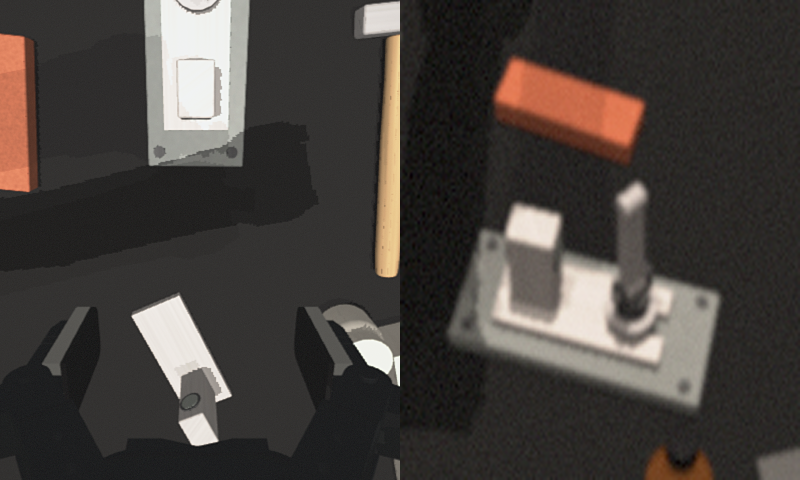

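Run:
```python
from h import *
print(delta((.587,.114,.36),(np.pi,0,-.18)))
```

```text
(array([ 0.001 , -0.3546, -0.1102]), array([-0.    ,  0.0007,  0.0007]))
```

```bash
python3 -m crank '[[75,0,-0.02,-0.05,0,0,0],[75,0,-0.06,-0.1,0,0,0],[75,0,-0.12,-0.11,0,0,0],[75,0,-0.18,-0.11,0,0,0],[75,0,-0.24,-0.11,0,0,0],[75,0,-0.29,-0.11,0,0,0],[75,0,-0.33,-0.11,0,0,0],[75,0,-0.355,-0.11,0,0,0],[75,0,-0.355,-0.11,0,0,0],[75,0,-0.355,-0.11,0,0,0]]'
python3 - <<'E'
from h import *
s=observe();im=snapshot("wrist");np.save("w7.npy",s,allow_pickle=True);cv2.imwrite("pics/w7.png",im)
K,T=cam("wrist",s);c=proj(K,T,[.5828,.0881,.13])[0];print(c,T[:3,3]); x,y=np.int32(c)
x0,y0=max(x-100,0),max(y-110,0);print(x0,y0)
cv2.imwrite("pics/w7c.png",cv2.resize(im[y0:y0+200,x0:x0+200],(600,600),interpolation=2))
E
```

```text
time: 13.05
eef_pos: [0.5866, 0.1149, 0.3597]
tool_rot: [3.141, 0.002, -0.176]
ft_force: [-1.6, -0.7, 0.5]
opening: 0.0748
[318.9465 223.0985] [0.6006 0.1946 0.5026]
218 113
```

View pics/w7c.png

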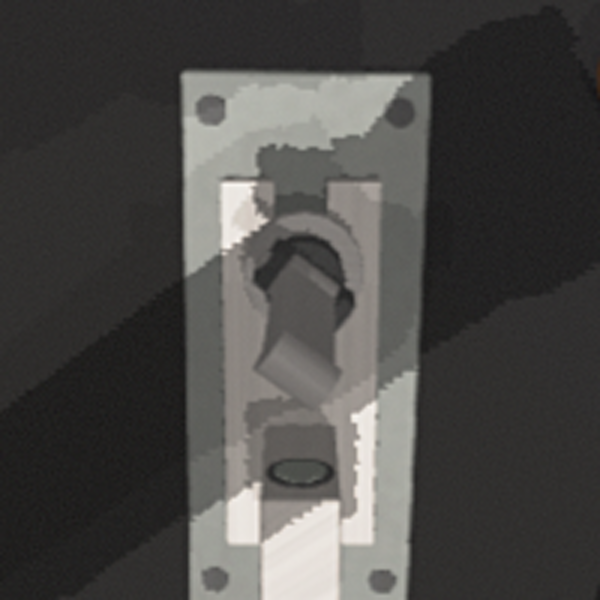

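Run:
```python
from h import *
s=np.load("w7.npy",allow_pickle=True).item();K,T=cam("wrist",s)
f=lambda u,v,z:ray(K,T,(u/3+218,v/3+113),z)
zt=.165
Q=[f(*q,zt)[:2] for q in [(288,335),(340,375),(318,408),(256,368)]]
for i in range(4):
    d=Q[i]-Q[i-1];print(np.hypot(*d)*1e3,np.arctan2(d[1],d[0]))
print("top ctr",np.mean(Q,0)); print("collar",f(304,265,.043))
```

```text
14.045958500882113 0.6430578472221622
19.907131705664817 -0.8533387246086873
12.36051549494258 -2.303879137096488
22.501085276567924 2.3654760239235015
top ctr [0.5816 0.0855]
collar [0.5838 0.0896 0.043 ]
```

```bash
python3 -m crank '[[60,0,0.01,0.02,0,0,-0.039],[60,0,0.02,0.04,0,0,-0.078],[60,0,0.03,0.06,0,0,-0.117],[60,0,0.04,0.08,0,0,-0.156],[60,0,0.045,0.1,0,0,-0.195],[60,0,0.045,0.1,0,0,-0.234],[60,0,0.045,0.1,0,0,-0.273],[60,0,0.045,0.1,0,0,-0.312],[60,0,0.045,0.1,0,0,-0.351],[60,0,0.045,0.1,0,0,-0.39]]' && python3 -m crank '[[60,0,0,0,0,0,-0.039],[60,0,0,0,0,0,-0.078],[60,0,0,0,0,0,-0.117],[60,0,0,0,0,0,-0.156],[60,0,0,0,0,0,-0.195],[60,0,0,0,0,0,-0.234],[60,0,0,0,0,0,-0.273],[60,0,0,0,0,0,-0.312],[60,0,0,0,0,0,-0.351],[60,0,0,0,0,0,-0.39]]'
python3 - <<'E'
from h import *
print(observe()["q"]);print(delta((.583,.0885,.121),(np.pi,0,2.32)))
E
```

```text
time: 13.93
eef_pos: [0.5823, 0.085, 0.3007]
tool_rot: [-3.142, 0.001, 1.05]
ft_force: [0.4, 0.1, 0.2]
opening: 0.0601
time: 14.77
eef_pos: [0.5823, 0.085, 0.3007]
tool_rot: [-3.14, 0.001, 2.275]
ft_force: [0.0, -0.7, -0.3]
opening: 0.0605
[ 0.5403  0.5292 -1.1359  1.5418  0.4857  1.3834  1.6399]
(array([0.0039, 0.005 , 0.2994]), array([-0.0004,  0.0002, -0.0142]))
```

```bash
python3 -m crank '[[60,0.004,0.005,0.03,0,0,-0.014],[60,0.004,0.005,0.08,0,0,-0.014],[60,0.004,0.005,0.13,0,0,-0.014],[60,0.004,0.005,0.17,0,0,-0.014],[60,0.004,0.005,0.21,0,0,-0.014],[60,0.004,0.005,0.25,0,0,-0.014],[60,0.004,0.005,0.28,0,0,-0.014],[60,0.004,0.005,0.3,0,0,-0.014],[60,0.004,0.005,0.3,0,0,-0.014],[60,0.004,0.005,0.3,0,0,-0.014]]' && python3 -m crank '[[40,0,0,0,0,0,0],[30,0,0,0,0,0,0],[20,0,0,0,0,0,0],[15,0,0,0,0,0,0],[15,0,0,0,0,0,0],[15,0,0,0,0,0,0],[15,0,0,0,0,0,0],[15,0,0,0,0,0,0],[15,0,0,0,0,0,0],[15,0,0,0,0,0,0]]' 40
python3 - <<'E'
from h import *
print(observe()["moment"],observe()["q"])
E
```

```text
time: 15.6
eef_pos: [0.5831, 0.09, 0.1211]
tool_rot: [-3.141, -0.0, 2.315]
ft_force: [0.3, -0.6, 0.5]
opening: 0.0604
time: 16.43
eef_pos: [0.5848, 0.09, 0.1226]
tool_rot: [3.14, 0.003, 2.314]
ft_force: [2.8, -3.7, 4.8]
opening: 0.0213
[-0.9278 -0.7352  0.0063] [ 0.4609  0.6954 -1.0202  1.7476  0.6683  1.0855  1.5278]
```

```bash
python3 -m crank '[[15,-0.001,0,0.0,0,0,0.03],[15,-0.002,0,0.001,0,0,0.06],[15,-0.002,0,0.002,0,0,0.09],[15,-0.002,0,0.003,0,0,0.125],[15,-0.002,0,0.004,0,0,0.16],[15,-0.002,0,0.005,0,0,0.195],[15,-0.002,0,0.006,0,0,0.23],[15,-0.002,0,0.006,0,0,0.265],[15,-0.002,0,0.007,0,0,0.3],[15,-0.002,0,0.007,0,0,0.3]]';  python3 - <<'E'
from h import *
print(observe()["moment"],observe()["q"])
E
```

```text
time: 17.27
eef_pos: [0.5859, 0.0876, 0.1187]
tool_rot: [3.137, 0.003, 1.364]
ft_force: [2.6, -6.2, 7.7]
opening: 0.0214
[-1.643  -0.6212 -0.0971] [ 0.3362  0.6071 -0.8004  1.7569  0.5152  0.9964  0.7009]
```

```bash
python3 -m crank '[[15,-0.001,0.001,0.002,0,0,0.035],[15,-0.0015,0.001,0.003,0,0,0.07],[15,-0.0015,0.001,0.004,0,0,0.105],[15,-0.0015,0.001,0.005,0,0,0.14],[15,-0.0015,0.001,0.006,0,0,0.175],[15,-0.0015,0.001,0.007,0,0,0.21],[15,-0.0015,0.001,0.0075,0,0,0.245],[15,-0.0015,0.001,0.008,0,0,0.28],[15,-0.0015,0.001,0.009,0,0,0.32],[15,-0.0015,0.001,0.009,0,0,0.32]]';  python3 - <<'E'
from h import *
print(observe()["moment"],observe()["q"])
E
```

```text
time: 18.1
eef_pos: [0.5848, 0.0862, 0.1142]
tool_rot: [3.137, 0.0, 0.358]
ft_force: [-5.6, -8.6, 21.5]
opening: 0.0217
[-2.3117  1.6745 -0.0847] [ 0.179   0.5425 -0.5607  1.7716  0.3558  0.9293 -0.1752]
```

```bash
python3 -m crank '[[15,-0.001,0.001,-0.001,0,0,0.025],[15,-0.001,0.001,0,0,0,0.05],[15,-0.001,0.001,0,0,0,0.075],[15,-0.001,0.001,0,0,0,0.1],[15,-0.001,0.001,0.001,0,0,0.12],[15,-0.001,0.001,0.001,0,0,0.14],[15,-0.001,0.001,0.002,0,0,0.16],[15,-0.001,0.001,0.002,0,0,0.17],[15,-0.001,0.001,0.002,0,0,0.18],[15,-0.001,0.001,0.002,0,0,0.18]]';  python3 - <<'E'
from h import *
print(observe()["moment"],observe()["q"])
E
```

```text
time: 18.93
eef_pos: [0.5837, 0.0862, 0.1124]
tool_rot: [3.138, -0.001, -0.2]
ft_force: [-6.1, -7.5, 17.0]
opening: 0.0214
[-1.8793  1.5783  0.2642] [ 0.0859  0.5171 -0.4281  1.7811  0.2689  0.9018 -0.6615]
```

```bash
python3 -m crank '[[15,-0.001,0.001,-0.001,0,0,0.01],[15,-0.001,0.001,-0.001,0,0,0.02],[15,-0.001,0.001,-0.001,0,0,0.03],[15,-0.001,0.001,-0.001,0,0,0.04],[15,-0.001,0.001,-0.001,0,0,0.045],[15,-0.001,0.001,-0.001,0,0,0.045],[15,-0.001,0.001,-0.001,0,0,0.045],[15,-0.001,0.001,-0.001,0,0,0.045],[15,-0.001,0.001,-0.001,0,0,0.045],[15,-0.001,0.001,-0.001,0,0,0.045]]';  python3 - <<'E'
from h import *
print(observe()["moment"],observe()["q"])
E
```

```text
time: 19.77
eef_pos: [0.5833, 0.0868, 0.1124]
tool_rot: [3.14, -0.001, -0.338]
ft_force: [-3.1, -5.8, 11.1]
opening: 0.0214
[-1.158   0.7388  0.678 ] [ 0.0628  0.5108 -0.3963  1.7843  0.2468  0.8951 -0.7816]
```

```bash
python3 -m crank '[[15,0,0,0,0,0,0.01],[15,0,0,0,0,0,0.02],[15,0,0,0,0,0,0.03],[15,0,0,0,0,0,0.03],[15,0,0,0,0,0,0.03],[15,0,0,0,0,0,0.03],[15,0,0,0,0,0,0.03],[15,0,0,0,0,0,0.03],[15,0,0,0,0,0,0.03],[15,0,0,0,0,0,0.03]]' 60;  python3 - <<'E'
from h import *
print(observe()["moment"],observe()["q"])
E
```

```text
time: 20.6
eef_pos: [0.583, 0.0869, 0.1124]
tool_rot: [3.14, -0.001, -0.43]
ft_force: [-4.2, -4.4, 10.6]
opening: 0.0216
[-1.2583  0.84    1.3872] [ 0.0464  0.5073 -0.3743  1.7857  0.2331  0.8921 -0.8628]
```

```bash
python3 -m crank '[[15,0,0,0,0,0,-0.015],[15,0,0,0,0,0,-0.025],[30,0,0,0,0,0,-0.025],[45,0,0,0,0,0,-0.025],[60,0,0,0,0,0,-0.025],[60,0,0,0,0,0,-0.025],[60,0,0,-0.03,0,0,-0.025],[60,0,0,-0.08,0,0,-0.025],[60,0,0,-0.14,0,0,-0.05],[60,0,0,-0.2,0,0,-0.08]]'
python3 - <<'E'
from h import *
print(delta((.586,.108,.36),(np.pi,0,-.18)))
E
```

```text
time: 21.43
eef_pos: [0.5826, 0.088, 0.2317]
tool_rot: [3.141, 0.002, -0.179]
ft_force: [1.5, 0.4, 0.3]
opening: 0.0599
(array([-0.0007, -0.0337, -0.2138]), array([0.0001, 0.0006, 0.0005]))
```

```bash
python3 -m crank '[[30,0,-0.01,-0.05,0,0,0],[0,0,-0.034,-0.1,0,0,0],[0,0,-0.034,-0.15,0,0,0],[0,0,-0.034,-0.2,0,0,0],[0,0,-0.034,-0.214,0,0,0],[0,0,-0.034,-0.214,0,0,0],[0,0,-0.034,-0.214,0,0,0],[0,0,-0.034,-0.214,0,0,0],[0,0,-0.034,-0.214,0,0,0],[0,0,-0.034,-0.214,0,0,0]]'
python3 - <<'E'
from h import *
s=observe();im=snapshot("wrist");np.save("w8.npy",s,allow_pickle=True)
K,T=cam("wrist",s);c=proj(K,T,[.5835,.087,.13])[0]; x,y=np.int32(c)
x0,y0=max(x-100,0),max(y-110,0);print(x0,y0)
cv2.imwrite("pics/w8c.png",cv2.resize(im[y0:y0+200,x0:x0+200],(600,600),interpolation=2))
b=np.array([np.cos(1.39),np.sin(1.39)]);print(delta((*(np.array([.5835,.087])-.042*b),.135),(np.pi,0,-.18)))
E
```

```text
time: 22.27
eef_pos: [0.5866, 0.1075, 0.3579]
tool_rot: [3.141, 0.002, -0.182]
ft_force: [1.0, -0.5, 0.8]
opening: 0.0006
218 107
(array([0.0018, 0.1044, 0.372 ]), array([ 0.0002,  0.0006, -0.0007]))
```

View pics/w8c.png

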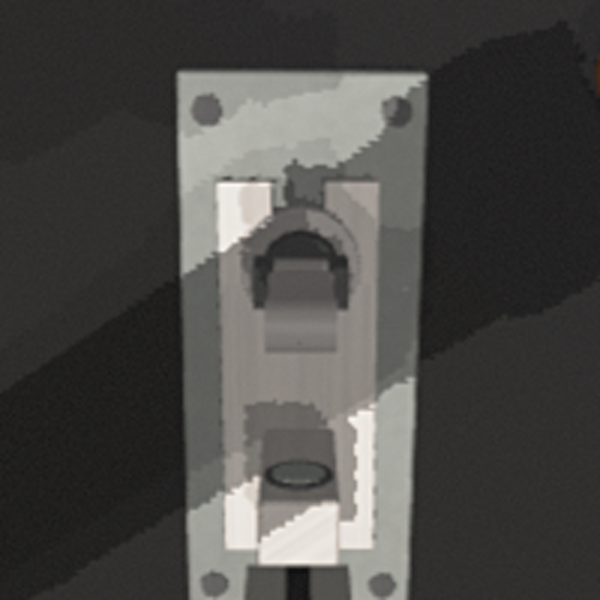

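```bash
python3 -m crank '[[0,0.001,0.05,0.02,0,0,0],[0,0.002,0.09,0.06,0,0,0],[0,0.002,0.104,0.12,0,0,0],[0,0.002,0.104,0.18,0,0,0],[0,0.002,0.104,0.24,0,0,0],[0,0.002,0.104,0.29,0,0,0],[0,0.002,0.104,0.33,0,0,0],[0,0.002,0.104,0.36,0,0,0],[0,0.002,0.104,0.372,0,0,0],[0,0.002,0.104,0.372,0,0,0]]'
python3 - <<'E'
from h import *
b=np.array([np.cos(1.39),np.sin(1.39)]);o=np.array([.5835,.0875])
for th in (0,.3,.6,.9,1.2,1.4,1.57):
    r=.075;s=r*np.sin(th)-.006*np.cos(th)-.011;h=r*np.cos(th)+.006*np.sin(th)
    print(th,delta((*(o+s*b),.060+h),(np.pi,0,-.18))[0])
E
```

```text
time: 23.15
eef_pos: [0.5756, 0.046, 0.1341]
tool_rot: [3.141, 0.004, -0.182]
ft_force: [-0.4, -0.3, 0.6]
opening: -0.0001
0 [ 0.0005 -0.0421 -0.0015]
0.3 [ 0.0004 -0.0795  0.0011]
0.6 [ 0.0004 -0.1145  0.0147]
0.9 [ 0.0005 -0.1439  0.0379]
1.2 [ 0.0006 -0.1651  0.0688]
1.4 [ 0.0007 -0.1737  0.0923]
1.57 [ 0.0007 -0.1772  0.1133]
```

```bash
python3 -m crank '[[0,0,-0.02,0,0,0,0],[0,0,-0.042,0,0,0,0],[0,0,-0.06,0,0,0,0],[0,0,-0.08,0.001,0,0,0],[0,0,-0.098,0.007,0,0,0],[0,0,-0.115,0.015,0,0,0],[0,0,-0.13,0.025,0,0,0],[0,0,-0.144,0.038,0,0,0],[0,0,-0.144,0.038,0,0,0],[0,0,-0.144,0.038,0,0,0]]'
python3 - <<'E'
from h import *
b=np.array([np.cos(1.39),np.sin(1.39)]);o=np.array([.5835,.0875])
for th in (.9,1.2,1.4,1.57):
    r=.075;s=r*np.sin(th)-.006*np.cos(th)-.011;h=r*np.cos(th)+.006*np.sin(th)
    print(th,delta((*(o+s*b),.060+h),(np.pi,0,-.18))[0])
E
```

```text
time: 23.98
eef_pos: [0.5917, 0.1318, 0.1122]
tool_rot: [3.141, 0.002, -0.181]
ft_force: [-0.2, 0.1, -0.6]
opening: 0.0001
0.9 [-0.0002  0.0016  0.0015]
1.2 [-0.0001 -0.0195  0.0324]
1.4 [-0.     -0.0282  0.0559]
1.57 [-0.     -0.0317  0.0769]
```

```bash
python3 -m crank '[[0,0,-0.01,0.012,0,0,0],[0,0,-0.02,0.028,0,0,0],[0,0,-0.025,0.042,0,0,0],[0,0,-0.028,0.054,0,0,0],[0,0,-0.03,0.065,0,0,0],[0,0,-0.031,0.072,0,0,0],[0,0,-0.031,0.077,0,0,0],[0,0,-0.031,0.079,0,0,0],[0,0,-0.031,0.081,0,0,0],[0,0,-0.031,0.081,0,0,0]]'
```

```text
time: 24.82
eef_pos: [0.5958, 0.1498, 0.0654]
tool_rot: [-3.141, -0.0, -0.182]
ft_force: [-2.0, 1.7, 6.0]
opening: 0.0002
```

```bash
python3 -m crank '[[0,0,0,0.002,0,0,0],[0,0,0,0.004,0,0,0],[0,0,0,0.005,0,0,0],[0,0,0,0.005,0,0,0],[0,0,0,0.005,0,0,0],[0,0,0,0.005,0,0,0],[0,0,0,0.005,0,0,0],[0,0,0,0.005,0,0,0],[0,0,0,0.005,0,0,0],[0,0,0,0.005,0,0,0]]'
```

```text
time: 25.65
eef_pos: [0.5967, 0.1504, 0.0642]
tool_rot: [-3.14, -0.002, -0.182]
ft_force: [-4.4, 2.2, 16.4]
opening: 0.0001
```

Firm stop felt. Retreat up and look.

```bash
python3 -m crank '[[0,0,0,-0.02,0,0,0],[0,0,0,-0.06,0,0,0],[0,0,0,-0.12,0,0,0],[0,0,0,-0.18,0,0,0],[0,0,0,-0.24,0,0,0],[0,0,0,-0.3,0,0,0],[0,0,-0.01,-0.36,0,0,0],[0,0,-0.01,-0.4,0,0,0],[0,0,-0.01,-0.4,0,0,0],[0,0,-0.01,-0.4,0,0,0]]'
python3 - <<'E'
from h import *
s=observe();im=snapshot("wrist");np.save("w9.npy",s,allow_pickle=True)
K,T=cam("wrist",s);x,y=np.int32(proj(K,T,[.5835,.087,.06])[0]);x0,y0=max(x-120,0),max(y-120,0)
sc=snapshot("scene")[150:300,250:410];print(s["ft_force"])
cv2.imwrite("pics/v9.png",np.hstack([cv2.resize(im[y0:y0+240,x0:x0+200],(400,480)),cv2.resize(sc,(400,480),interpolation=2)]))
E
```

```text
time: 26.48
eef_pos: [0.5974, 0.155, 0.3036]
tool_rot: [-3.141, -0.003, -0.183]
ft_force: [-0.1, 0.1, -0.4]
opening: -0.0001
[-0.0685  0.1175 -0.3812]
```

View pics/v9.png

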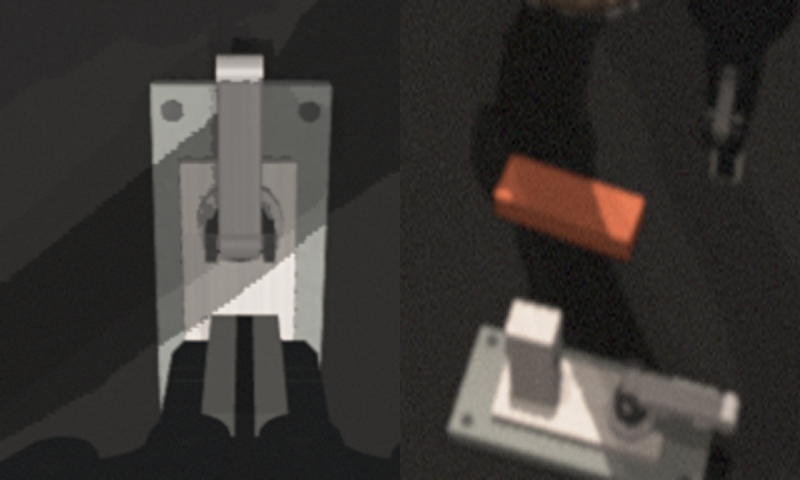

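The lever lies flat along the base axis, pointing away from the stage. The stage is home and in line, and the robot is clear of everything.

```bash
python3 -c "
from cell import *
print(job_done())"
```

```text
the job is handed in; nothing more can be done
None
```

I slid the forked stage home under the bolt's collar and let go. I then screwed the bolt clockwise to its stop with the lever standing, folded the lever flat, and handed the job in at about 26.5 s of the 72 s allowed. `job_done()` gives no verdict, so the result rests on my own checks:

- **Stage home:** the slot end met the shank, with the push force rising to about 10 N and no further travel. The picture after release shows the foot in line with the base and no visible tilt.
- **Bolt snug:** I turned the lever about 2.5 rad. The turning moment then rose to about 1.4 N m with no more sinking. After I let go, the lever stood square to the base.
- **Lever flat:** its height matched the level position (about 65 mm), and it held firm under about 16 N of downward press. The last pictures, from the wrist and scene cameras, show it lying flat away from the stage.
- **Robot clear:** force readings at the end were about 0.4 N or less, with the gripper about 0.3 m above the bench.

**Not fully checked:**
- I measured no final joint values for the bolt or lever, only the forces, heights and pictures above.
- I never knowingly touched the spare stage or the other bench objects, but I did not measure them again at the end.
- Position estimates of the bolt axis from different views differed by up to about 6 mm. I settled it by feel against the shank.

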